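# Set the dough sheeter's side guide, slack taken up inwards

## Task

Using the handwheel, set the dough sheeter's movable guide so that its pointer lines up with the setting clip on the scale. The screw is worn and has slack: first wind the guide out, towards the wheel, until its pointer is about a centimetre past the clip, then wind it back in, away from the wheel, until the pointer meets the clip, so that the nut is left pushing the guide inwards with the slack taken up. Move the guide only by the wheel, leave the clip and the other things where they are, and let go of the handle at the end.

Things in the scene. Friction and masses are not known exactly. Their poses are not given: they have to be found in the camera images.
- sheeter: Grey bench dough sheeter, fixed. Origin: on the counter surface (height 0), on the handwheel's vertical axis. z up; x along the level leadscrew, away from the wheel ('in'; towards the wheel is 'out'); y left of that. Bed 40 mm high, x -80..305 mm, y -110..250. Roller housing 150 mm high, x 65..303, y 145..250. Fixed guide at x 285. All else on the deck is below 86 mm.
- crank (a joint): Angle (rad) of the black handwheel: 110 mm diameter, top face 95 mm above the counter. Grows clockwise seen from above. Clockwise drives the nut in (sheeter +x) 20 mm a turn, anticlockwise out. At 0 the handle is on the sheeter's +y side of the axis. Over two turns are free inwards, over four outwards. About 2.5 N at the handle turns it; it stays where it is left.
- handle: Upright round black handle on the wheel, 18 mm diameter, on a circle of 42 mm radius about the wheel's axis. Origin at its foot, 96 mm above the counter; its top is 137 mm above the counter. It spins freely on its own pin, so it can be held with constant hand orientation while carried round the circle.
- guide: Movable aluminium guide: a rail 12 mm thick across the sheeter's y with two lugs around the nut, 42 to 82 mm above the counter. Slides along the sheeter's x, held by its own friction of about 5 N; only the nut may move it. Origin half way between its lugs, on the screw, 60 mm above the counter; axes as the sheeter's.
- pointer (a point): Tip of the guide's pointer, a thin dark bar 5 mm wide at the rail's -y end, above the scale bar, 78 mm above the counter; 25 mm in (+x) from the guide's origin. At the start it is 15 to 35 mm further in (+x) than the clip's fin.
- clip_mark (a point): The target: top of the thin upright fin (5 mm wide along x, 22 mm across) of the dark setting clip on the aluminium scale bar, 78 mm above the counter. Axes as the sheeter's. The pointer is to have the same position as this fin along the sheeter's x; across (y) they never touch.
- nut_mid (a point): Top centre of the brass nut (20 mm long along x, 26 mm wide) on the leadscrew, 73 mm above the counter. Moves at once with the wheel.
- lugs_mid (a point): Point half way between the guide's two lugs, 73 mm above the counter; axes as the sheeter's. The lugs' inner faces are 26 mm apart, so the nut has 3 mm free play either side of this point (6 mm, 0.3 turn in all): it drives the guide out when 3 mm to the -x side, in when 3 mm to the +x side, and between these the guide stands still.
- bowl: Bystander: open steel bowl, 160 mm across, 90 mm high, standing to the left; origin under its centre.
- beater: Bystander: flat aluminium mixer beater, 190 mm long, lying to the right; origin at the shaft end of its frame.
- dough_hook: Bystander: steel dough hook of 18 mm bar, 170 mm long, lying to the left; origin on its shank.

How it is judged:
By the outcome, as a careful person would: the job done as asked, in the order asked, and still so for the second after the job is handed in, with the robot touching nothing.
It also fails if it takes over 58 s, if anything falls off the work surface, if the arm or the gripper's body presses on something with over 40 N, if the wrist force passes 120 N, or if a joint passes its speed limit or range.

## Robot

A 6-joint arm with a two-finger parallel gripper is mounted at the origin on the work surface. World frame = base frame: x ahead of the robot, y to its left, z up, the work surface at z = 0. Lengths are in m, angles in rad, forces in N, time in s.
With the tool pointing down it reaches from about 0.425 to 0.95 m from the base axis. Payload 3.5 kg.
Tool frame: the origin (TCP) lies at the very end of the fingers, on their centre line; the grasp point (between the pads) lies 19 mm behind it (tcp_to_grasp is the distance from the TCP to the grasp point, in m); z points along the fingers, y is the direction in which the jaws open and shut (so a half turn about z gives the same grasp; the last joint's range is limited). The gripper opens to 85 mm and grips with 20 to 120 N. Pads are 22 mm wide; open, the fingers measure 114 mm over their backs; the gripper's body (76 mm by 85 mm) begins 54 mm behind the grasp point. The pads swing forward as they close: fully open they stand 13 mm farther back than shut.
Start: joints at [1.153, 0.286, 1.577, -0, 1.279, -0.15], TCP at [0.179, 0.651, 0.231] pointing down, gripper open.
Joint ranges: [-2.77, 2.77], [-0.9, 2.22], [0.21, 2.48], [-1.53, 4.67], [0.24, 2.81], [-2.84, 2.84]. Speed limits (rad/s): [2.79, 2.79, 3.14, 3.14, 3.14, 3.14].

## Interface

Orientations are given as a unit quaternion [x, y, z, w].
In Python, from plant import * gives the robot as it stands. The module is installed in compiled form; this text tells all that it offers.
- The arm moves only by the tool arm_command, never from a script. Its argument "steps" is a list of rows, each a list of 3 entries, a list of its own where there are three numbers: the turn, a rotation vector about the tool's x, y, z in rad, then the shift along the tool's x, y, z in m, then the gripper command: -1 is shut, 1 is fully open, values between are in proportion. A call has 1 to 12 rows; each row is the pose to reach, as a shift and turn from the pose measured when the call began, along the tool's axes at that moment; what a row does not reach only later rows make up. A row lasts 1/8 s, in which the tool goes at most 62.5 mm and 10.7 degrees, less where a joint would pass 70% of its speed; a pose out of reach is approached as far as the arm can. A call with a gripper value outside its range is refused whole. The fingers move at their own pace and stop on an object; "force" is the grip in N (left out, the last holds). Time passes only in rows, so rows that repeat a pose let the fingers close. It gives the time, the measured TCP pose, the force and the opening at its end, in the units of the state.
- get_state(): the state, without advancing time (a new reading comes with each control period).
- read_camera(name): name is "scene" or "top"; returns a dict with "frame" (384x512x3 uint8, red, green, blue), "vfov" (degrees; the focal length in pixels is half the picture's height over the tangent of half this angle, whatever the lens; pixels are square), "cx", "cy" (the principal point, pixels), "dist" ([k1, k2, p1, p2, k3] as OpenCV has them; the pictures are not rectified), "position" and "rotation" of the camera in the world. Camera axes: x right, y up, looking along -z (the intrinsics and any distortion apply to the point x, -y, -z); pixel columns grow to the right and rows downward; lengths in m; the calibration is good to about 2 mm. A picture is of the moment at which its call begins. There is no depth.
- sign_off(): hands the job in, once; it reports no verdict.
The state is a dict: "time": time; "qpos": joint angles; "dq": joint speeds; "joint_efforts": joint torques, N m; "eef_pos": TCP position; "tcp_rot": TCP orientation; "contact_force": force on the tool from outside, world axes, zero at the start; "wrist_torque": the same for the moment, N m; "opening": opening from 0.0 (shut) to 1.0 (fully open).
Only numpy, scipy, OpenCV 4.12 (cv2) and the standard library are available. Lean on these libraries where they do the work, as an engineer would, in place of code of your own. Each camera call takes 0.05 s, during which the arm holds its last target.

## Working session

There is one attempt and no reset: what is moved stays moved. The work goes in short steps, Python scripts to look and compute and a tool call to move; the robot and the scene stay as the last step left them, time stands still between calls to the robot, and variables do not carry over. Pictures are saved under pics/ and viewed, and the job is handed in when it is done.

Besides the shell and the picture viewer there is one more tool, called after "Call:" by a JSON object that holds its "api" and its "payload". arm_command: Moves the arm, as the interface text tells. Its arguments: {"type":"object","properties":{"steps":{"type":"array"},"force":{"type":"number"}},"required":["steps"]}

```bash
mkdir -p pics; ls
python3 - <<'E'
from plant import *
import cv2
s=get_state(); print({k:np.round(v,4) if False else v for k,v in s.items()})
for n in ("scene","top"):
    c=read_camera(n); cv2.imwrite(f"pics/{n}0.png",c["frame"][:,:,::-1]); print(n,{k:v for k,v in c.items() if k!="frame"})
E
```

```text
pics
{'time': 0.0, 'qpos': array([ 1.15299959e+00,  2.87171079e-01,  1.57815931e+00,  2.83831255e-05,
        1.27859029e+00, -1.50029342e-01]), 'dq': array([ 0.00068618, -0.00020224, -0.00023983, -0.00094212, -0.00119808,
       -0.0017392 ]), 'joint_efforts': array([ 3.89130673e-04, -4.05988240e+01, -2.92623103e+01, -1.49263906e-04,
        5.90822849e-03,  6.95328680e-06]), 'eef_pos': array([0.17830974, 0.650353  , 0.22995314]), 'tcp_rot': array([ 1.33488057e-01,  9.91049738e-01, -1.11360745e-03, -3.39097650e-04]), 'contact_force': array([-8.74266839e-01, -1.29974316e+00, -7.73127740e-04]), 'wrist_torque': array([-0.03509643, -0.03507793, -0.00887784]), 'opening': 0.9975326201175382}
scene {'vfov': 54.320207718880255, 'cx': 254.20996950509686, 'cy': 197.1531757127179, 'dist': array([-0.11553171,  0.        ,  0.        ,  0.        ,  0.        ]), 'position': array([1.33356552, 0.17018143, 1.11553965]), 'rotation': array([0.21921961, 0.25588415, 0.73141635, 0.59287114])}
top {'vfov': 50.31142187717213, 'cx': 252.90595819230282, 'cy': 192.99712892226367, 'dist': array([-0.08875448,  0.        ,  0.        ,  0.        ,  0.        ]), 'position': array([ 0.40342345, -0.0084402 ,  1.46445578]), 'rotation': array([-0.03376725,  0.03317574,  0.71320011, -0.69936024])}
```

View pics/scene0.png

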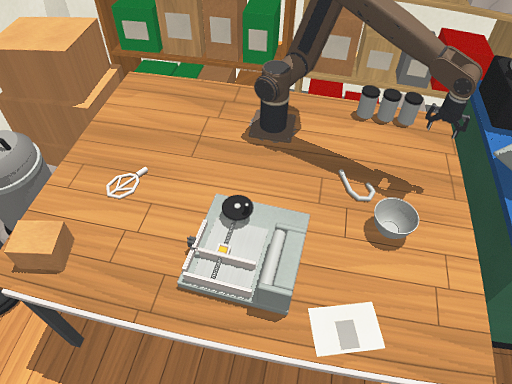

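View pics/top0.png

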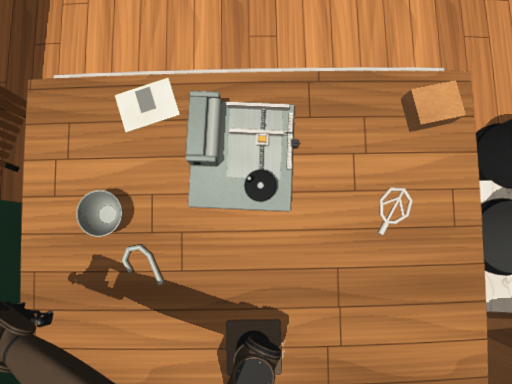

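Create h.py:
```python
from plant import *
import numpy as np, cv2
from scipy.spatial.transform import Rotation as R
def K(c):
    f=c["frame"].shape[0]/2/np.tan(np.radians(c["vfov"])/2)
    return np.array([[f,0,c["cx"]],[0,f,c["cy"]],[0,0,1]])
def ray(c,px):
    u=cv2.undistortPoints(np.array(px,float).reshape(-1,1,2),K(c),c["dist"]).reshape(-1,2)
    d=np.c_[u[:,0],-u[:,1],-np.ones(len(u))]
    return R.from_quat(c["rotation"]).apply(d)
def onz(c,px,z):
    d=ray(c,px); p=c["position"]; return p+d*((z-p[2])/d[:,2])[:,None]
def proj(c,P):
    q=R.from_quat(c["rotation"]).inv().apply(np.atleast_2d(P)-c["position"])
    q=q*[1,-1,-1]
    return cv2.projectPoints(q,np.zeros(3),np.zeros(3),K(c),c["dist"])[0].reshape(-1,2)
def save(c,name,box=None,s=1):
    im=c["frame"][:,:,::-1]
    if box: x0,y0,x1,y1=box; im=im[y0:y1,x0:x1]
    cv2.imwrite("pics/"+name,cv2.resize(im,None,fx=s,fy=s,interpolation=cv2.INTER_CUBIC))
```

```text
(no output)
```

The scene view shows the sheeter at about (245,250), with its wheel at (237,207). In the top view the wheel is at (261,185), the nut at (262,139) and the pointer/clip side near (293,140). I'll zoom in next.

Run:
```python
from h import *
c=read_camera("top"); save(c,"t1.png",(180,85,310,215),4.6)
d=read_camera("scene"); save(d,"s1.png",(170,185,320,320),4.4)
# sheeter body corners -> yaw (bed edges z=.04)
for ch in (c,):
    print(onz(c,[(261,185)],.095))
```

```text
[[ 0.56005291 -0.03637392  0.095     ]]
```

View pics/t1.png

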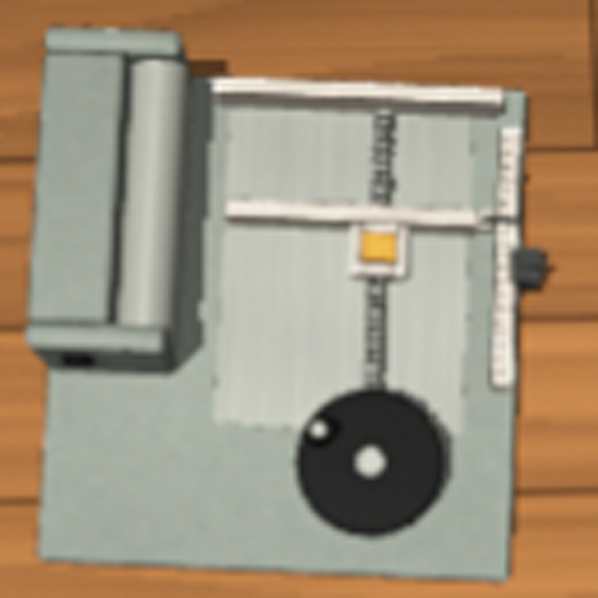

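View pics/s1.png

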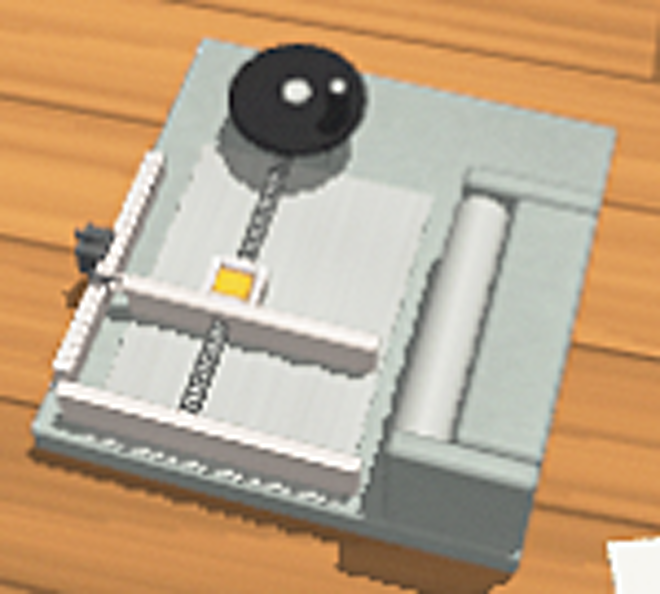

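Run:
```python
from h import *
c=read_camera("top"); d=read_camera("scene")
def cr(c,pts,x0,y0,s,z): return onz(c,[((u+.5)/s+x0-.5,(v+.5)/s+y0-.5) for u,v in pts],z)
T=lambda pts,z: cr(c,pts,180,85,4.6,z)
S=lambda pts,z: cr(d,pts,170,185,4.4,z)
a=T([(41,560),(508,579),(524,92)],.04); print("top bed corners FL? ",a[:,:2])
b=S([(616,130),(203,40),(34,440),(517,570)],[.04]*4 and .04); print("scene corners",b[:,:2])
for n,p in(("top",a),("scene",b)):
    e=p[0]-p[1]; g=p[2]-p[1]; print(n,np.linalg.norm(e[:2]),np.linalg.norm(g[:2]),"yaw",np.degrees(np.arctan2(-e[0],e[1])),np.degrees(np.arctan2(g[1],g[0])))
# wheel dark mask
for n,cc,box in(("top",c,(240,165,282,205)),("scene",d,(218,190,258,225))):
    x0,y0,x1,y1=box; im=cc["frame"][y0:y1,x0:x1].astype(float).max(2)
    m=(im<75).astype(np.uint8); cs,_=cv2.findContours(m,cv2.RETR_EXTERNAL,cv2.CHAIN_APPROX_NONE); k=max(cs,key=cv2.contourArea)
    k=cv2.convexHull(k).reshape(-1,2)+[x0,y0]
    w=onz(cc,k,.095); ctr,r=cv2.minEnclosingCircle(w[:,:2].astype(np.float32)); print(n,"wheel",ctr,r, cv2.fitEllipse(w[:,:2].astype(np.float32)))
print("handle top", T([(318,429)],.137), S([(338,86)],.137))
print("hub", T([(370,461)],.1), S([(297,91)],.1))
print("pointer",T([(497,219)],.078), S([(106,281)],.078))
print("clip fin",T([(545,267),(530,268)],.078),S([(93,228)],.078))
save(c,"t2.png",(270,110,312,150),14); save(d,"s2.png",(180,215,225,260),13)
```

```text
top bed corners FL?  [[ 0.4962691   0.21751844]
 [ 0.4749497  -0.13689417]
 [ 0.85465372 -0.16062053]]
scene corners [[ 0.49992055  0.22212331]
 [ 0.4797028  -0.13294719]
 [ 0.86474314 -0.15328836]
 [ 0.8878288   0.19828576]]
top 0.3550532510349349 0.3804445851302882 yaw -3.4424321976825984 -3.5755620121220537
scene 0.35564563119053527 0.3855772657714761 yaw -3.258909418063542 -3.0240494648520126
top wheel (0.5605810284614563, -0.03445390611886978) 0.05438670516014099 ((0.5600777864456177, -0.03469220548868179), (0.10520509630441666, 0.10810815542936325), 28.21222686767578)
scene wheel (0.5659889578819275, -0.028766190633177757) 0.055490557104349136 ((0.5660738945007324, -0.029857970774173737), (0.10533277690410614, 0.11053695529699326), 99.33057403564453)
handle top [[0.57952669 0.00410548 0.137     ]] [[0.57858976 0.00613553 0.137     ]]
hub [[ 0.56013195 -0.03307221  0.1       ]] [[ 0.56180489 -0.03036995  0.1       ]]
pointer [[ 0.74420392 -0.1330274   0.078     ]] [[ 0.74778517 -0.13113133  0.078     ]]
clip fin [[ 0.70673047 -0.16802848  0.078     ]
 [ 0.70616315 -0.15672076  0.078     ]] [[ 0.70538379 -0.15450749  0.078     ]]
```

View pics/t2.png

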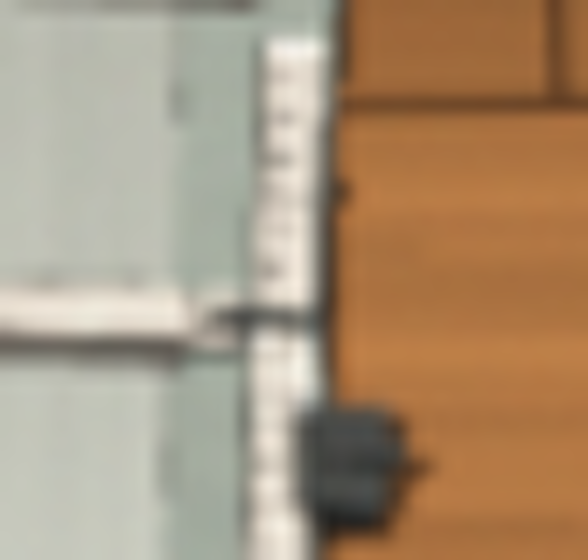

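View pics/s2.png

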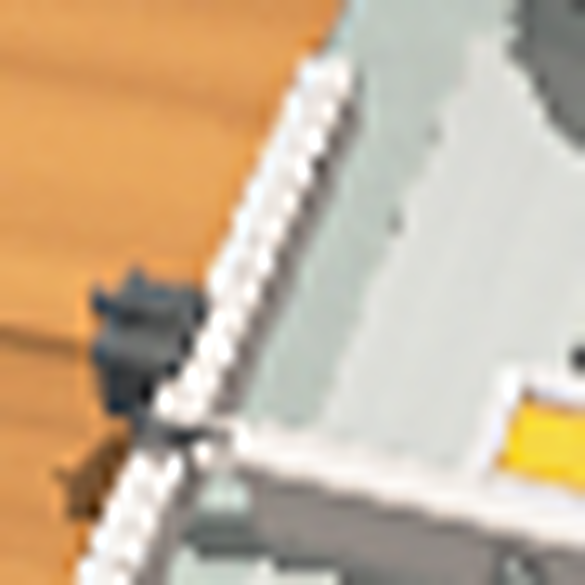

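Run:
```python
from h import *
for n,box in(("top",(286,134,304,152)),("scene",(182,230,202,256))):
    c=read_camera(n); x0,y0,x1,y1=box
    im=c["frame"][y0:y1,x0:x1,::-1].astype(float); im=np.clip(im*2.0,0,255).astype(np.uint8)
    cv2.imwrite(f"pics/clip_{n}.png",cv2.resize(im,None,fx=22,fy=22,interpolation=cv2.INTER_NEAREST))
    # predicted sheeter-frame grid: y lines at clip
    Rz=R.from_euler('z',-3.3,degrees=True)
    print(n,c["frame"][y0:y1,x0:x1].mean(2).astype(int))
    o=np.array([.5625,-.031,0])
    for P in ([.15,-.11,.06],[.15,-.11,.078],[.15,-.13,.078],[.19,-.11,.078]): print(P,proj(c,o+Rz.apply(P)))
```

```text
top [[147 125 198 215 196 203 142  78 110 127 127 126 126 126 127 126 127 127]
 [127 133 194 210 209 228 161  81 112 128 129 128 128 129 129 128 128 129]
 [161 149 207 225 224 233 170  86 107 125 125 124 124 125 125 125 124 125]
 [165 146 201 218 216 224 175  98 104 120 121 122 121 121 121 122 121 121]
 [162 134 193 212 198 189 148  92  99 110 111 116 120 122 121 121 121 121]
 [160 128 197 217 186 139  99  78  81  83  83  90  99 113 117 117 118 118]
 [159 126 189 212 167 101  72  73  73  73  73  67  68 103 117 117 116 116]
 [161 135 197 225 176 101  70  72  73  74  73  69  70 107 119 119 120 120]
 [163 142 182 211 171 102  71  67  68  64  63  62  67  94 105 118 123 123]
 [164 142 174 203 170 104  71  64  66  61  58  55  56  65  88 115 123 124]
 [163 145 202 226 182 108  74  74  73  75  74  64  61  85 113 123 123 122]
 [160 137 191 216 178 107  68  65  67  70  72  62  65 105 123 126 125 125]
 [159 131 184 213 197 133  64  44  47  52  55  59  78 108 120 122 121 120]
 [159 140 200 227 227 171  81  38  38  40  44  57  96 112 113 113 112 112]
 [160 148 194 219 223 177  93  55  72  81  82 
[... 2177 characters left out ...]
 165 119  83  73 100 246 213 167 255 114 216 196 195 190 208
  228 243]
 [154 154 115 111  85  82  68 199 254 244 239 254 106 129 178 178 131 131
  151 189]
 [153 158 148  94  85  81 102 248 232 229 254 167 108 145 201 198 190 131
  133 129]
 [151 152 159  99  84  70 198 249 237 220 218 132 109 178 212 211 213 147
  137 138]
 [145 146 155  89  69  61 246 245 242 249 165 138 135 138 150 149 149 134
  139 140]
 [149 148 148 137 129 179 247 226 225 244 150 139 122 103 105 103 105 120
  142 141]]
[0.15, -0.11, 0.06] [[192.77159302 239.81104473]]
[0.15, -0.11, 0.078] [[192.16203014 236.84239542]]
[0.15, -0.13, 0.078] [[186.51086683 235.46130976]]
[0.19, -0.11, 0.078] [[187.79839407 246.79307469]]
```

View pics/clip_top.png

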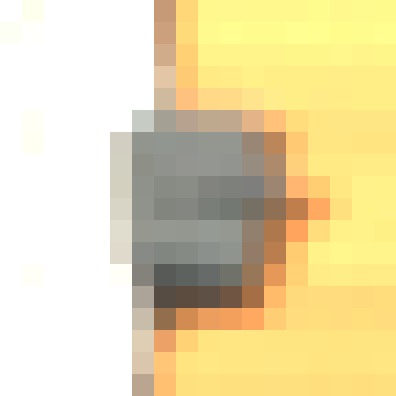

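View pics/clip_scene.png

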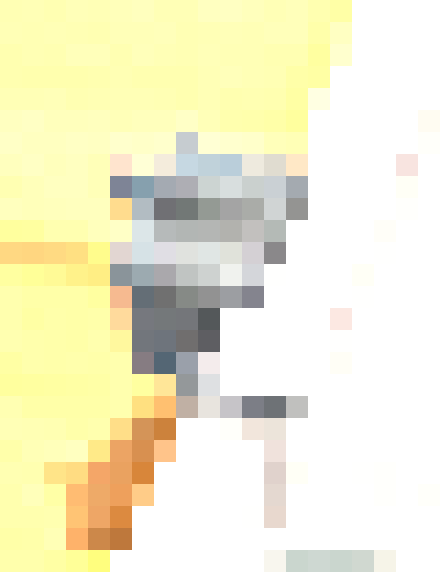

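Call:
{"api": "arm_command", "payload": {"steps": [[[0,0,-0.268],[-0.557,-0.516,0],1],[[0,0,-0.268],[-0.557,-0.516,0],1],[[0,0,-0.268],[-0.557,-0.516,0],1],[[0,0,-0.268],[-0.557,-0.516,0],1],[[0,0,-0.268],[-0.557,-0.516,0],1],[[0,0,-0.268],[-0.557,-0.516,0],1],[[0,0,-0.268],[-0.557,-0.516,0],1],[[0,0,-0.268],[-0.557,-0.516,0],1],[[0,0,-0.268],[-0.557,-0.516,0],1],[[0,0,-0.268],[-0.557,-0.516,0],1],[[0,0,-0.268],[-0.557,-0.516,0],1],[[0,0,-0.268],[-0.557,-0.516,0],1]]}}

```text
time: 1.9
eef_pos: [0.5751, 0.0119, 0.2316]
tcp_rot: [0.0, 1.0, -0.0, 0.0]
contact_force: [0.5, 1.4, 0.5]
opening: 0.997
```

The top view puts the clip fin's top at about (296,141.5), and the scene view at about (190,238). Both give sheeter x ≈ 156 mm. The pointer is about 32 mm further in. I'll lower onto the handle now.

Call:
{"api": "arm_command", "payload": {"steps": [[[0,0,0],[-0.004,-0.007,0],1],[[0,0,0],[-0.004,-0.007,0.05],1],[[0,0,0],[-0.004,-0.007,0.09],1],[[0,0,0],[-0.004,-0.007,0.125],1],[[0,0,0],[-0.004,-0.007,0.125],1],[[0,0,0],[-0.004,-0.007,0.125],1]]}}

```text
time: 2.65
eef_pos: [0.5801, 0.0053, 0.1083]
tcp_rot: [-0.0, 1.0, -0.0, 0.002]
contact_force: [-0.0, -0.0, 0.3]
opening: 0.999
```

Run:
```python
from h import *
print(get_state()["eef_pos"])
c=read_camera("top"); save(c,"t3.png",(180,85,310,215),4.6)
d=read_camera("scene"); save(d,"s3.png",(170,155,320,290),4.4)
```

```text
[0.58007931 0.0052516  0.10831024]
```

View pics/t3.png

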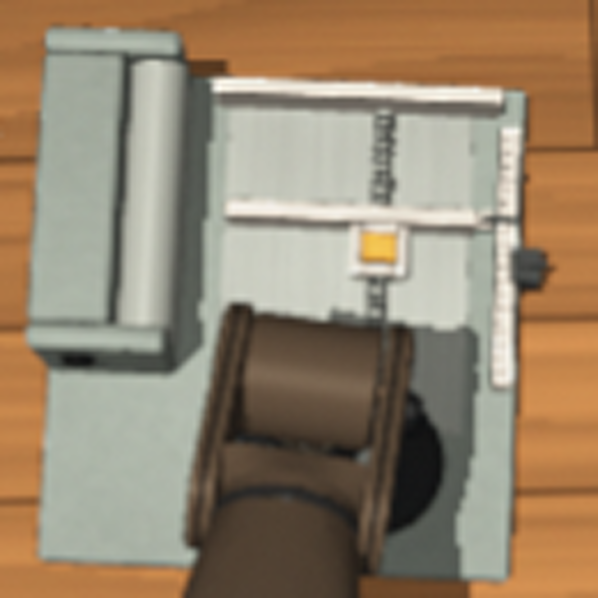

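View pics/s3.png

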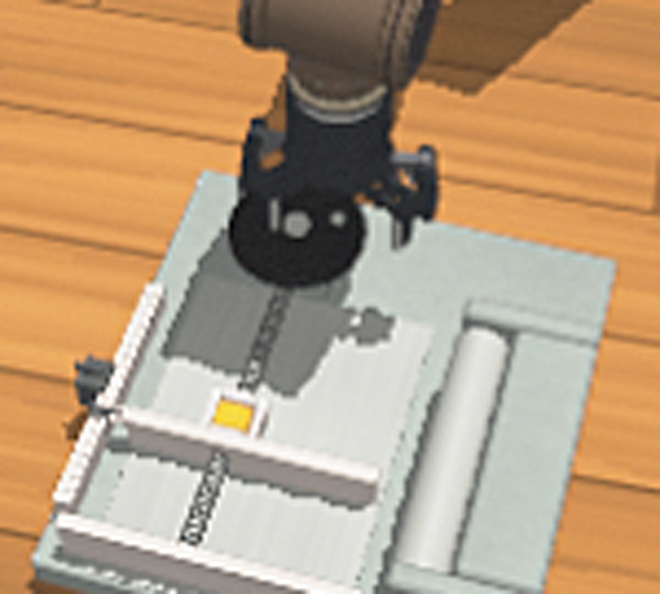

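The handle stands between the open fingers, and the pointer and clip stay visible in both views. Closing the gripper now.

Call:
{"api": "arm_command", "payload": {"steps": [[[0,0,0],[0,0,0.004],1],[[0,0,0],[0,0,0.004],-1],[[0,0,0],[0,0,0.004],-1],[[0,0,0],[0,0,0.004],-1],[[0,0,0],[0,0,0.004],-1],[[0,0,0],[0,0,0.004],-1],[[0,0,0],[0,0,0.004],-1]], "force": 50}}

```text
time: 3.62
eef_pos: [0.5807, 0.0046, 0.1054]
tcp_rot: [-0.0, 1.0, -0.001, 0.002]
contact_force: [-1.0, -1.8, 1.4]
opening: 0.195
```

```bash
cat > circ.py <<'E'
import sys, numpy as np
# args: current x y, axis cx cy, total deg (+ = anticlockwise), rows ; prints tool-axis shifts in mm (tool x=-X, y=+Y)
x,y,cx,cy,tot,n=map(float,sys.argv[1:7]); n=int(n)
t0=np.arctan2(y-cy,x-cx); print("r now",np.hypot(x-cx,y-cy)*1e3,"theta",np.degrees(t0))
for i in range(1,n+1):
    t=t0+np.radians(tot)*i/n
    print("[[0,0,0],[%.4f,%.4f,0],-1]"%(-(cx+.042*np.cos(t)-x),cy+.042*np.sin(t)-y),end=", ")
print()
E
python3 circ.py .5807 .0046 .5614 -.0327 90 9
```

```text
r now 41.9973808707162 theta 62.641767192639186
[[0,0,0],[0.0068,0.0028,0],-1], [[0,0,0],[0.0139,0.0044,0],-1], [[0,0,0],[0.0212,0.0047,0],-1], [[0,0,0],[0.0285,0.0037,0],-1], [[0,0,0],[0.0355,0.0015,0],-1], [[0,0,0],[0.0420,-0.0019,0],-1], [[0,0,0],[0.0478,-0.0064,0],-1], [[0,0,0],[0.0527,-0.0118,0],-1], [[0,0,0],[0.0566,-0.0180,0],-1],
```

Call:
{"api": "arm_command", "payload": {"steps": [[[0,0,0],[0.0068,0.0028,0],-1],[[0,0,0],[0.0139,0.0044,0],-1],[[0,0,0],[0.0212,0.0047,0],-1],[[0,0,0],[0.0285,0.0037,0],-1],[[0,0,0],[0.0355,0.0015,0],-1],[[0,0,0],[0.042,-0.0019,0],-1],[[0,0,0],[0.0478,-0.0064,0],-1],[[0,0,0],[0.0527,-0.0118,0],-1],[[0,0,0],[0.0566,-0.018,0],-1],[[0,0,0],[0.0566,-0.018,0],-1]]}}

```text
time: 4.88
eef_pos: [0.5238, -0.014, 0.1054]
tcp_rot: [0.0, 1.0, -0.001, 0.002]
contact_force: [1.8, -1.6, 1.8]
opening: 0.194
```

```bash
python3 - <<'E'
from h import *
s=get_state();print(s["time"],s["eef_pos"],s["contact_force"],s["opening"])
c=read_camera("top"); save(c,"t4.png",(180,85,310,215),4.6)
d=read_camera("scene"); save(d,"s4.png",(170,155,320,290),4.4)
E
python3 circ.py .5241 -.0134 .5614 -.0327 120 12
```

```text
4.875 [ 0.52376216 -0.0140246   0.10536643] [ 1.7795851  -1.576128    1.76813766] 0.1935025913789911
r now 41.997380870716206 theta 152.64176719263918
[[0,0,0],[0.0028,-0.0068,0],-1], [[0,0,0],[0.0044,-0.0139,0],-1], [[0,0,0],[0.0047,-0.0212,0],-1], [[0,0,0],[0.0037,-0.0285,0],-1], [[0,0,0],[0.0015,-0.0355,0],-1], [[0,0,0],[-0.0019,-0.0420,0],-1], [[0,0,0],[-0.0064,-0.0478,0],-1], [[0,0,0],[-0.0118,-0.0527,0],-1], [[0,0,0],[-0.0180,-0.0566,0],-1], [[0,0,0],[-0.0248,-0.0594,0],-1], [[0,0,0],[-0.0319,-0.0610,0],-1], [[0,0,0],[-0.0392,-0.0613,0],-1],
```

View pics/s4.png

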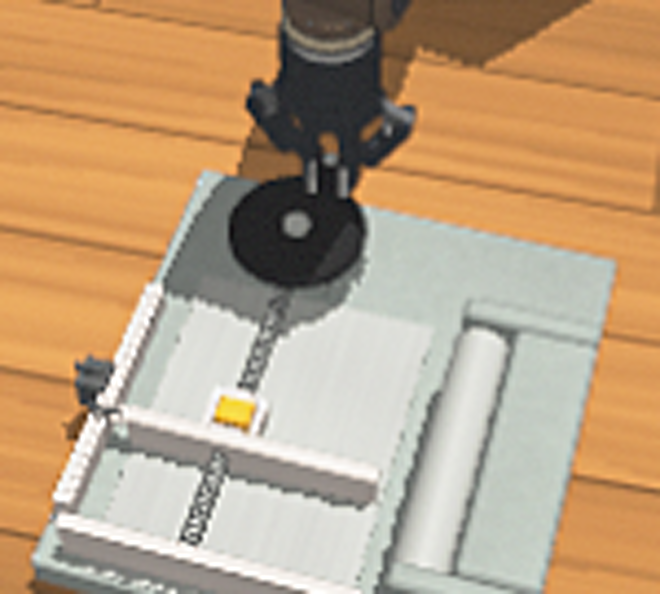

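The handle follows the circle with only about 2 N. The nut has moved out by about 5 mm inside the lugs. I'll carry on.

Call:
{"api": "arm_command", "payload": {"steps": [[[0,0,0],[0.0028,-0.0068,0],-1],[[0,0,0],[0.0044,-0.0139,0],-1],[[0,0,0],[0.0047,-0.0212,0],-1],[[0,0,0],[0.0037,-0.0285,0],-1],[[0,0,0],[0.0015,-0.0355,0],-1],[[0,0,0],[-0.0019,-0.042,0],-1],[[0,0,0],[-0.0064,-0.0478,0],-1],[[0,0,0],[-0.0118,-0.0527,0],-1],[[0,0,0],[-0.018,-0.0566,0],-1],[[0,0,0],[-0.0248,-0.0594,0],-1],[[0,0,0],[-0.0319,-0.061,0],-1],[[0,0,0],[-0.0392,-0.0613,0],-1]]}}

```text
time: 6.48
eef_pos: [0.5612, -0.0749, 0.1053]
tcp_rot: [-0.0, 1.0, -0.0, -0.001]
contact_force: [-2.7, 3.5, 5.6]
opening: 0.194
```

```bash
python3 circ.py .5612 -.0749 .5614 -.0327 156 12
```

```text
r now 42.20047393098802 theta -90.27154194568449
[[0,0,0],[-0.0095,0.0012,0],-1], [[0,0,0],[-0.0184,0.0044,0],-1], [[0,0,0],[-0.0265,0.0094,0],-1], [[0,0,0],[-0.0332,0.0162,0],-1], [[0,0,0],[-0.0382,0.0243,0],-1], [[0,0,0],[-0.0412,0.0333,0],-1], [[0,0,0],[-0.0422,0.0427,0],-1], [[0,0,0],[-0.0410,0.0522,0],-1], [[0,0,0],[-0.0377,0.0611,0],-1], [[0,0,0],[-0.0325,0.0690,0],-1], [[0,0,0],[-0.0256,0.0756,0],-1], [[0,0,0],[-0.0175,0.0805,0],-1],
```

Call:
{"api": "arm_command", "payload": {"steps": [[[0,0,0],[-0.0095,0.0012,0],-1],[[0,0,0],[-0.0184,0.0044,0],-1],[[0,0,0],[-0.0265,0.0094,0],-1],[[0,0,0],[-0.0332,0.0162,0],-1],[[0,0,0],[-0.0382,0.0243,0],-1],[[0,0,0],[-0.0412,0.0333,0],-1],[[0,0,0],[-0.0422,0.0427,0],-1],[[0,0,0],[-0.041,0.0522,0],-1],[[0,0,0],[-0.0377,0.0611,0],-1],[[0,0,0],[-0.0325,0.069,0],-1],[[0,0,0],[-0.0256,0.0756,0],-1],[[0,0,0],[-0.0175,0.0805,0],-1]]}}

```text
time: 7.98
eef_pos: [0.5787, 0.0057, 0.1053]
tcp_rot: [-0.001, 1.0, -0.001, -0.001]
contact_force: [0.3, -6.3, 4.2]
opening: 0.193
```

Run:
```python
from h import *
s=get_state();print(s["time"],s["eef_pos"],s["contact_force"],s["opening"])
c=read_camera("top"); save(c,"t5.png",(180,85,310,215),4.6)
d=read_camera("scene"); save(d,"s5.png",(170,155,320,290),4.4)
```

```text
7.975 [0.57867221 0.00565647 0.1053155 ] [ 0.2704751  -6.33461161  4.20491889] 0.19307051490593022
```

View pics/s5.png

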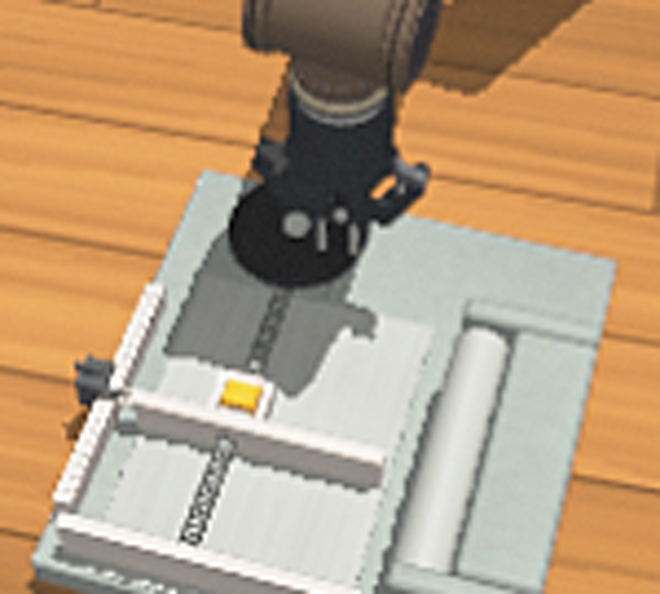

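View pics/t5.png

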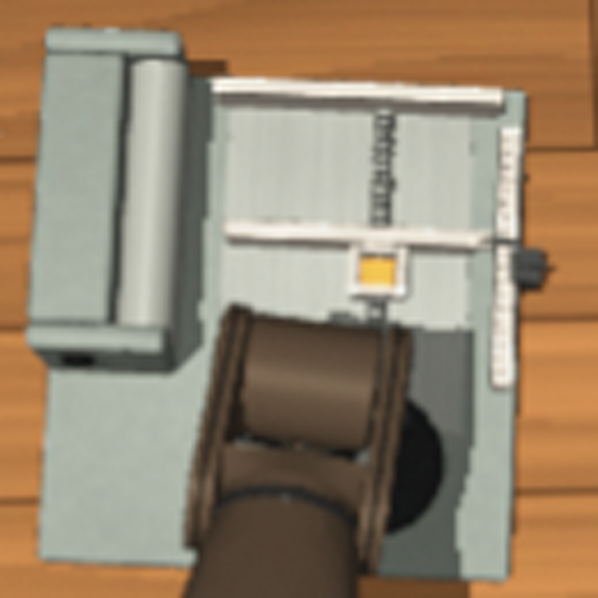

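After one turn the guide is about 16 mm further out and the nut is against the outer lug. In the top crop the pointer is at row 241 and the fin near 262, so about 26 mm of outward travel is left.

```bash
python3 circ.py .5787 .0057 .5614 -.0327 180 12
```

```text
r now 42.11709866550638 theta 65.74744326018524
[[0,0,0],[0.0105,0.0031,0],-1], [[0,0,0],[0.0215,0.0034,0],-1], [[0,0,0],[0.0322,0.0009,0],-1], [[0,0,0],[0.0418,-0.0043,0],-1], [[0,0,0],[0.0498,-0.0118,0],-1], [[0,0,0],[0.0556,-0.0211,0],-1], [[0,0,0],[0.0588,-0.0316,0],-1], [[0,0,0],[0.0591,-0.0426,0],-1], [[0,0,0],[0.0566,-0.0533,0],-1], [[0,0,0],[0.0514,-0.0629,0],-1], [[0,0,0],[0.0439,-0.0709,0],-1], [[0,0,0],[0.0346,-0.0767,0],-1],
```

Call:
{"api": "arm_command", "payload": {"steps": [[[0,0,0],[0.0105,0.0031,0],-1],[[0,0,0],[0.0215,0.0034,0],-1],[[0,0,0],[0.0322,0.0009,0],-1],[[0,0,0],[0.0418,-0.0043,0],-1],[[0,0,0],[0.0498,-0.0118,0],-1],[[0,0,0],[0.0556,-0.0211,0],-1],[[0,0,0],[0.0588,-0.0316,0],-1],[[0,0,0],[0.0591,-0.0426,0],-1],[[0,0,0],[0.0566,-0.0533,0],-1],[[0,0,0],[0.0514,-0.0629,0],-1],[[0,0,0],[0.0439,-0.0709,0],-1],[[0,0,0],[0.0346,-0.0767,0],-1]]}}

```text
time: 9.57
eef_pos: [0.543, -0.0707, 0.1053]
tcp_rot: [-0.0, 1.0, 0.0, -0.003]
contact_force: [-2.0, 4.8, 5.1]
opening: 0.195
```

```bash
python3 circ.py .543 -.0707 .5614 -.0327 180 12
```

```text
r now 42.22037422856409 theta -115.83675422400154
[[0,0,0],[-0.0105,-0.0033,0],-1], [[0,0,0],[-0.0214,-0.0039,0],-1], [[0,0,0],[-0.0322,-0.0017,0],-1], [[0,0,0],[-0.0420,0.0032,0],-1], [[0,0,0],[-0.0502,0.0105,0],-1], [[0,0,0],[-0.0562,0.0197,0],-1], [[0,0,0],[-0.0597,0.0301,0],-1], [[0,0,0],[-0.0603,0.0410,0],-1], [[0,0,0],[-0.0581,0.0518,0],-1], [[0,0,0],[-0.0532,0.0616,0],-1], [[0,0,0],[-0.0459,0.0698,0],-1], [[0,0,0],[-0.0367,0.0758,0],-1],
```

Call:
{"api": "arm_command", "payload": {"steps": [[[0,0,0],[-0.0105,-0.0033,0],-1],[[0,0,0],[-0.0214,-0.0039,0],-1],[[0,0,0],[-0.0322,-0.0017,0],-1],[[0,0,0],[-0.042,0.0032,0],-1],[[0,0,0],[-0.0502,0.0105,0],-1],[[0,0,0],[-0.0562,0.0197,0],-1],[[0,0,0],[-0.0597,0.0301,0],-1],[[0,0,0],[-0.0603,0.041,0],-1],[[0,0,0],[-0.0581,0.0518,0],-1],[[0,0,0],[-0.0532,0.0616,0],-1],[[0,0,0],[-0.0459,0.0698,0],-1],[[0,0,0],[-0.0367,0.0758,0],-1]]}}

```text
time: 11.08
eef_pos: [0.5796, 0.0051, 0.1053]
tcp_rot: [-0.001, 1.0, -0.0, -0.002]
contact_force: [1.1, -5.5, 3.8]
opening: 0.194
```

Run:
```python
from h import *
s=get_state();print(s["time"],s["eef_pos"],s["contact_force"],s["opening"])
c=read_camera("top"); save(c,"t6.png",(180,85,310,215),4.6)
d=read_camera("scene"); save(d,"s6.png",(170,215,240,275),9)
```

```text
11.075 [0.57960605 0.00513674 0.10532003] [ 1.07607443 -5.53435062  3.79288103] 0.19376160337852708
```

View pics/s6.png

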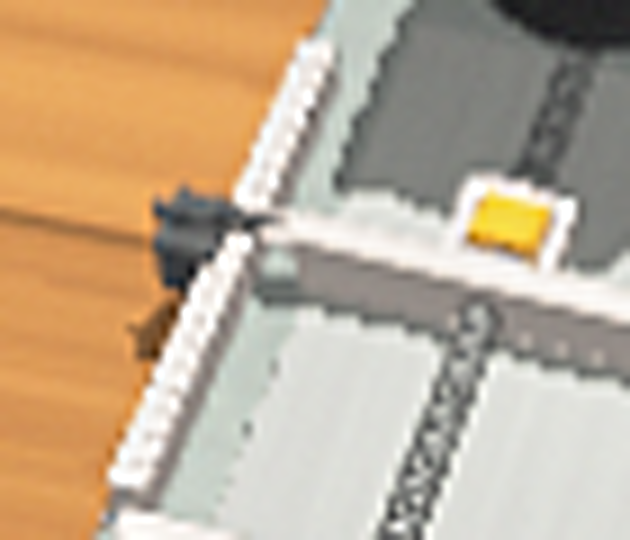

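View pics/t6.png

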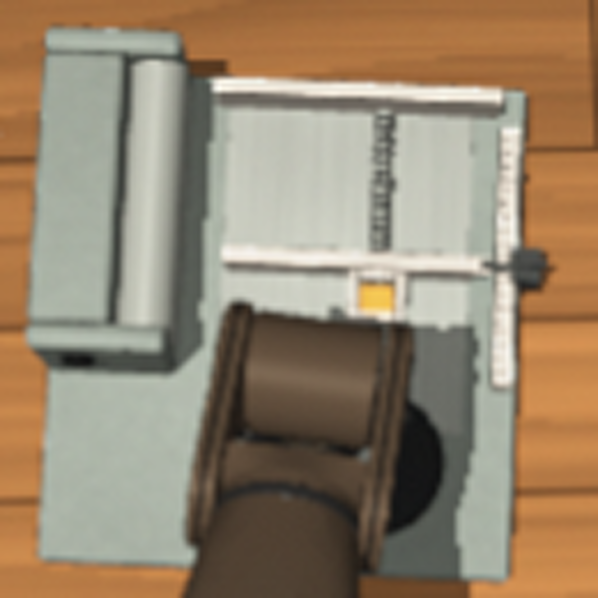

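Run:
```python
from h import *
for n,box in(("top",(280,130,304,150)),("scene",(182,228,206,250))):
    c=read_camera(n); x0,y0,x1,y1=box
    im=np.clip(c["frame"][y0:y1,x0:x1,::-1].astype(float)*1.5,0,255).astype(np.uint8)
    cv2.imwrite(f"pics/z6_{n}.png",cv2.resize(im,None,fx=26,fy=26,interpolation=cv2.INTER_NEAREST))
    np.save(f"f6_{n}.npy",c["frame"])
    print(n,c["frame"][y0:y1,x0:x1].mean(2).astype(int))
```

```text
top [[196 195 180 172 173 173 172 159 189 217 227 229 152  69 103 120 121 121
  120 120 120 119 120 119]
 [196 196 181 172 171 172 171 156 203 214 218 230 152  67 104 121 122 121
  121 121 121 121 121 120]
 [196 196 180 172 171 171 168 152 220 213 210 233 162  73 107 124 125 124
  123 124 124 124 124 123]
 [196 196 181 172 172 171 168 153 222 232 228 238 168  81 109 127 127 127
  126 127 127 127 126 126]
 [197 191 178 172 171 172 168 154 211 224 222 235 168  84 114 132 134 132
  132 132 133 133 132 132]
 [197 182 172 171 171 172 169 152 200 215 216 233 168  85 116 135 135 134
  134 133 133 134 133 134]
 [197 182 171 170 171 173 170 156 215 230 230 237 176  91 112 130 130 130
  130 130 130 130 130 130]
 [198 182 170 169 170 172 170 152 208 224 223 230 183 102 109 125 126 127
  127 127 127 126 126 127]
 [198 181 169 168 170 173 169 141 201 220 205 197 154  97 103 115 117 121
  126 127 127 127 126 126]
 [199 182 170 169 171 173 168 133 204 225 194 146 104  82  84  86  87  94
  104 118 122 123 122 122]
 [217 202 188 186 184 184 176 136 196 219 174 108  77  76  77  76  78  71
   71 108 12
[... 2453 characters left out ...]
49 150 147 150  95  56  60  69  74  80  66 246 243 233 151 137 159
  205 190 158 134 135 132]
 [149 150 150 148 155 114  62  59  59  41 143 184 254 252 236 121 127 185
  209 205 194 137 141 139]
 [151 150 151 151 156 125  62  59  52  42 252 230 232 245 183 142 117 150
  161 158 164 137 141 142]
 [146 149 151 150 155 153  65  50  40 176 255 240 238 238 128 142 112 106
  106 104 105 132 143 144]
 [143 142 145 146 150 156 134 113  57 255 235 231 251 196 133 156 103 108
  108 110 109 119 131 136]
 [150 151 148 146 147 152 114  92 128 255 237 237 253 142 135 182 177  97
  102 104 101 109 118 120]
 [158 157 155 159 157 115  75  58 255 250 244 248 217 134 133 202 208 169
  173 172 171 202 203 200]]
```

View pics/z6_top.png

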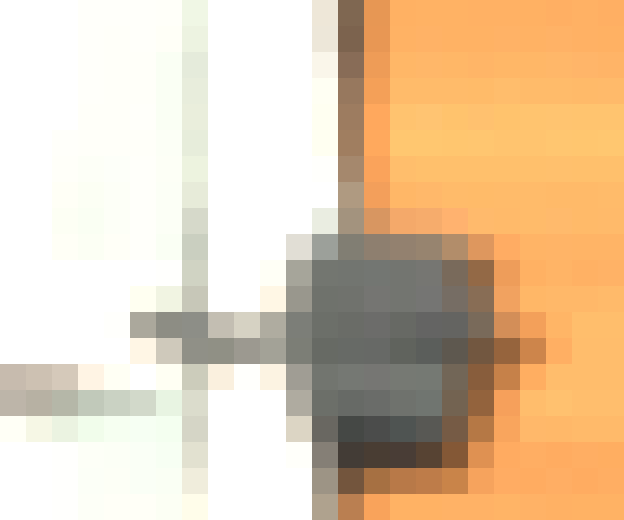

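View pics/z6_scene.png

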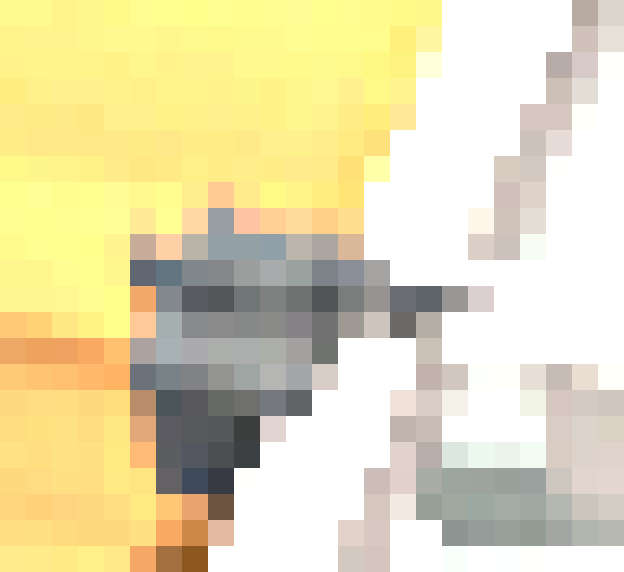

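The pointer (top view row about 142.9 at col 289) is now about 1.7 mm out past the fin (row about 142.8 at col 300, with the line's slope allowed for). The scene view agrees. I'll go another 160° out, to about 10 mm past.

```bash
python3 circ.py .5796 .0051 .5614 -.0327 158 11
```

```text
r now 41.953307378560744 theta 64.29004621918874
[[0,0,0],[0.0099,0.0034,0],-1], [[0,0,0],[0.0204,0.0041,0],-1], [[0,0,0],[0.0307,0.0023,0],-1], [[0,0,0],[0.0403,-0.0021,0],-1], [[0,0,0],[0.0485,-0.0087,0],-1], [[0,0,0],[0.0547,-0.0171,0],-1], [[0,0,0],[0.0587,-0.0268,0],-1], [[0,0,0],[0.0602,-0.0372,0],-1], [[0,0,0],[0.0590,-0.0476,0],-1], [[0,0,0],[0.0553,-0.0575,0],-1], [[0,0,0],[0.0493,-0.0661,0],-1],
```

Call:
{"api": "arm_command", "payload": {"steps": [[[0,0,0],[0.0099,0.0034,0],-1],[[0,0,0],[0.0204,0.0041,0],-1],[[0,0,0],[0.0307,0.0023,0],-1],[[0,0,0],[0.0403,-0.0021,0],-1],[[0,0,0],[0.0485,-0.0087,0],-1],[[0,0,0],[0.0547,-0.0171,0],-1],[[0,0,0],[0.0587,-0.0268,0],-1],[[0,0,0],[0.0602,-0.0372,0],-1],[[0,0,0],[0.059,-0.0476,0],-1],[[0,0,0],[0.0553,-0.0575,0],-1],[[0,0,0],[0.0493,-0.0661,0],-1],[[0,0,0],[0.0493,-0.0661,0],-1]]}}

```text
time: 12.78
eef_pos: [0.5288, -0.0596, 0.1053]
tcp_rot: [-0.0, 1.0, 0.001, -0.004]
contact_force: [3.4, 2.6, 3.2]
opening: 0.193
```

Run:
```python
from h import *
s=get_state();print(s["time"],s["eef_pos"],s["contact_force"],s["opening"])
for n,box in(("top",(230,125,306,165)),("scene",(172,218,240,262))):
    c=read_camera(n); np.save(f"f7_{n}.npy",c["frame"]); save(c,f"z7_{n}.png",box,10)
```

```text
12.775 [ 0.52882535 -0.05956865  0.1053353 ] [3.43963969 2.58418317 3.16736393] 0.19316424340660757
```

View pics/z7_top.png

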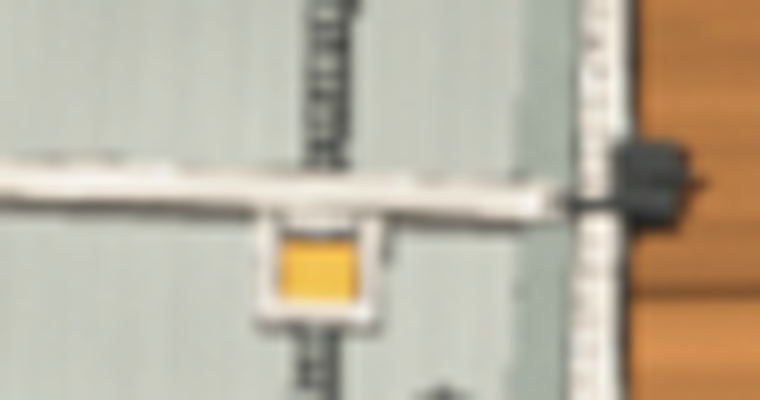

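View pics/z7_scene.png

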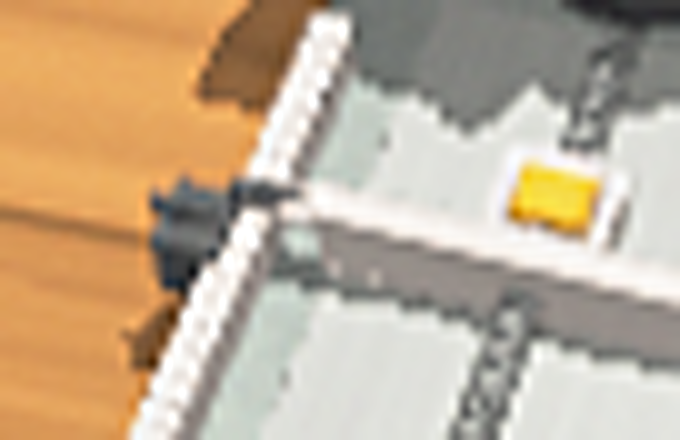

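```bash
cat >> h.py <<'E'
def ptr_top(f,rows=(136,152)):
    g=f.mean(2).astype(float); out=[]
    for col in (288,289):
        v=215-g[rows[0]:rows[1],col]; v[v<25]=0
        k=v.argmax(); a=max(0,k-2); w=v[a:k+3]; out.append((col,round(rows[0]+a+(w*np.arange(len(w))).sum()/w.sum(),2)))
    return out
E
python3 - <<'E'
from h import *
for k in (6,7):
    print(k,ptr_top(np.load(f"f{k}_top.npy")))
f=np.load("f7_top.npy").mean(2).astype(int); print(f[138:152,284:304])
g=np.load("f7_scene.npy").mean(2).astype(int); print(g[230:248,184:208])
E
```

```text
6 [(288, np.float64(142.69)), (289, np.float64(142.82))]
7 [(288, np.float64(144.81)), (289, np.float64(145.1))]
[[168 170 166 137 197 216 202 193 151  94 101 113 114 118 123 125 124 124
  123 123]
 [167 169 164 131 201 222 190 142 102  80  82  84  87  92 101 116 120 120
  120 120]
 [166 167 163 130 193 216 171 104  75  75  76  76  76  70  70 105 119 120
  119 119]
 [167 168 164 139 202 228 180 104  72  73  75  75  75  71  71 109 122 123
  123 122]
 [177 173 167 146 187 215 176 105  73  68  69  66  66  65  69  95 107 121
  125 126]
 [198 184 162 139 176 207 174 106  74  68  67  62  60  56  58  67  90 118
  125 126]
 [198 163 130 114 166 189 150  94  75  76  76  76  76  65  63  87 116 126
  126 126]
 [190 148 110  74  85  95  90  75  67  67  70  73  74  64  68 108 127 128
  127 126]
 [183 169 134  98 145 170 170 126  68  46  49  53  57  60  81 110 123 125
  123 124]
 [147 149 144 135 204 232 232 175  83  39  40  41  45  59  98 114 117 115
  116 115]
 [164 165 163 152 199 223 228 181  96  57  73  83  84  89 108 117 116 116
  116 116]
 [168 168 167 162 200 219 226 183 104  86 110 119 11
[... 1322 characters left out ...]
19 133 111 118 116 117 116 115 107  70 254 254 252 142 115 183 208
  197 175 137 137 136 132]
 [131 124 123  77  84  88  98 106 122 113 137 246 244 253 137 118 158 214
  211 199 139 141 144 140]
 [151 150 153  99  55  60  69  75  83  66 248 244 235 153 144 117 105 166
  164 166 145 141 143 144]
 [150 152 156 115  63  63  60  44 147 188 255 253 238 126 147 112 106 104
  104 106 140 176 144 144]
 [153 155 159 128  64  60  52  42 253 232 234 246 186 141 138 103 103 104
  108 109 122 168 138 138]
 [150 151 156 157  65  49  40 180 255 241 239 239 129 139 169 177 176 176
   99 102 111 121 125 128]
 [144 148 151 158 136 115  62 255 238 232 251 199 134 150 204 211 208 209
  170 179 203 200 114 115]]
```

The pointer is about 9–10 mm past the fin (top row 145.0 against 142.8). Now I'll wind back in, clockwise.

```bash
python3 circ.py .5288 -.0596 .5614 -.0327 -132 12
```

```text
r now 42.26547054038317 theta -140.47214029616433
[[0,0,0],[0.0043,0.0068,0],-1], [[0,0,0],[0.0074,0.0143,0],-1], [[0,0,0],[0.0091,0.0221,0],-1], [[0,0,0],[0.0093,0.0302,0],-1], [[0,0,0],[0.0079,0.0381,0],-1], [[0,0,0],[0.0050,0.0456,0],-1], [[0,0,0],[0.0007,0.0525,0],-1], [[0,0,0],[-0.0048,0.0583,0],-1], [[0,0,0],[-0.0113,0.0631,0],-1], [[0,0,0],[-0.0186,0.0665,0],-1], [[0,0,0],[-0.0264,0.0684,0],-1], [[0,0,0],[-0.0344,0.0689,0],-1],
```

Call:
{"api": "arm_command", "payload": {"steps": [[[0,0,0],[0.0043,0.0068,0],-1],[[0,0,0],[0.0074,0.0143,0],-1],[[0,0,0],[0.0091,0.0221,0],-1],[[0,0,0],[0.0093,0.0302,0],-1],[[0,0,0],[0.0079,0.0381,0],-1],[[0,0,0],[0.005,0.0456,0],-1],[[0,0,0],[0.0007,0.0525,0],-1],[[0,0,0],[-0.0048,0.0583,0],-1],[[0,0,0],[-0.0113,0.0631,0],-1],[[0,0,0],[-0.0186,0.0665,0],-1],[[0,0,0],[-0.0264,0.0684,0],-1],[[0,0,0],[-0.0344,0.0689,0],-1]]}}

```text
time: 14.38
eef_pos: [0.5626, 0.0094, 0.1053]
tcp_rot: [-0.001, 1.0, 0.001, -0.006]
contact_force: [-3.2, -5.5, 6.6]
opening: 0.191
```

```bash
python3 circ.py .5626 .0094 .5614 -.0327 -121 11
```

```text
r now 42.11709866550638 theta 88.36730820822568
[[0,0,0],[-0.0080,-0.0011,0],-1], [[0,0,0],[-0.0156,-0.0036,0],-1], [[0,0,0],[-0.0227,-0.0075,0],-1], [[0,0,0],[-0.0288,-0.0127,0],-1], [[0,0,0],[-0.0339,-0.0190,0],-1], [[0,0,0],[-0.0376,-0.0261,0],-1], [[0,0,0],[-0.0400,-0.0338,0],-1], [[0,0,0],[-0.0408,-0.0418,0],-1], [[0,0,0],[-0.0401,-0.0498,0],-1], [[0,0,0],[-0.0378,-0.0576,0],-1], [[0,0,0],[-0.0342,-0.0647,0],-1],
```

Call:
{"api": "arm_command", "payload": {"steps": [[[0,0,0],[-0.008,-0.0011,0],-1],[[0,0,0],[-0.0156,-0.0036,0],-1],[[0,0,0],[-0.0227,-0.0075,0],-1],[[0,0,0],[-0.0288,-0.0127,0],-1],[[0,0,0],[-0.0339,-0.019,0],-1],[[0,0,0],[-0.0376,-0.0261,0],-1],[[0,0,0],[-0.04,-0.0338,0],-1],[[0,0,0],[-0.0408,-0.0418,0],-1],[[0,0,0],[-0.0401,-0.0498,0],-1],[[0,0,0],[-0.0378,-0.0576,0],-1],[[0,0,0],[-0.0342,-0.0647,0],-1],[[0,0,0],[-0.0342,-0.0647,0],-1]]}}

```text
time: 15.88
eef_pos: [0.5968, -0.0552, 0.1053]
tcp_rot: [-0.0, 1.0, 0.001, -0.006]
contact_force: [0.5, 1.9, 5.5]
opening: 0.192
```

Run:
```python
from h import *
s=get_state();p=s["eef_pos"];print(s["time"],p,s["contact_force"],np.degrees(np.arctan2(p[1]+.0327,p[0]-.5614)))
for n,box in(("top",(230,125,306,165)),("scene",(172,218,240,262))):
    c=read_camera(n); np.save(f"f8_{n}.npy",c["frame"]); save(c,f"z8_{n}.png",box,10)
print(ptr_top(np.load("f8_top.npy")))
f=np.load("f8_top.npy").mean(2).astype(int); print(f[138:150,284:304])
g=np.load("f8_scene.npy").mean(2).astype(int); print(g[233:246,184:208])
```

```text
15.875 [ 0.59684207 -0.05518339  0.10529367] [0.54170307 1.92596023 5.54231626] -32.389819062276544
[(288, np.float64(150.29)), (289, np.float64(150.37))]
[[170 172 168 140 200 218 204 195 153  96 103 114 116 121 124 126 126 126
  125 125]
 [169 171 166 132 203 224 192 145 103  82  83  86  87  93 103 117 122 122
  122 121]
 [183 179 172 135 196 218 172 105  76  75  77  76  76  70  70 107 120 121
  121 121]
 [190 174 164 136 194 219 167  98  73  74  76  76  77  72  73 110 124 125
  124 125]
 [178 133 120 108 148 166 124  80  70  70  71  67  67  66  70  97 109 122
  126 128]
 [202 171 135  90  88  97  92  71  68  68  68  64  61  56  59  69  91 119
  128 127]
 [195 191 155 113 150 171 144  91  73  77  77  78  77  67  63  89 118 127
  127 127]
 [137 138 131 128 195 221 184 111  70  68  70  74  75  65  66 110 128 129
  130 129]
 [166 165 162 136 192 220 204 139  68  46  50  54  57  62  81 112 124 125
  125 125]
 [168 169 167 146 207 233 233 178  83  41  40  41  46  60 100 115 118 117
  117 117]
 [152 160 166 155 200 225 230 184  97  58  75  83  85  90 110 118 118 118
  117 117]
 [104 119 
[... 689 characters left out ...]
65 174 118  92  60  60  77  85  89  96  72 146  96  67  80 112 194
  241 253 242 241 224 228]
 [154 164 173 128 117  95  94  94  93  99 101 100 163  93 103 209 200 227
  242 252 249 249 248 250]
 [114 120 135 102 118 116 119 117 117 110  73 247 242 253 122 214 216 236
  206 221 224 236 244 249]
 [131 126 126  79  86  86  99 107 123 112 140 249 248 255 107 137 182 175
  139 124 131 163 202 223]
 [152 152 112  70  58  59  68  74  81  67 248 244 236 155 114 165 208 195
  188 136 137 137 134 129]
 [151 154 135 102  63  63  60  44 147 188 255 253 238 127 119 148 214 207
  210 142 142 143 143 140]
 [154 154 158 130  63  58  55  43 253 232 234 246 186 144 118 108 166 161
  162 138 146 144 144 143]]
```

View pics/z8_top.png

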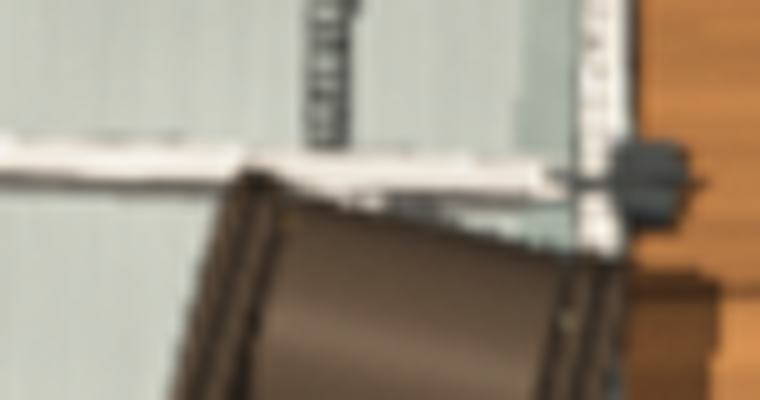

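View pics/z8_scene.png

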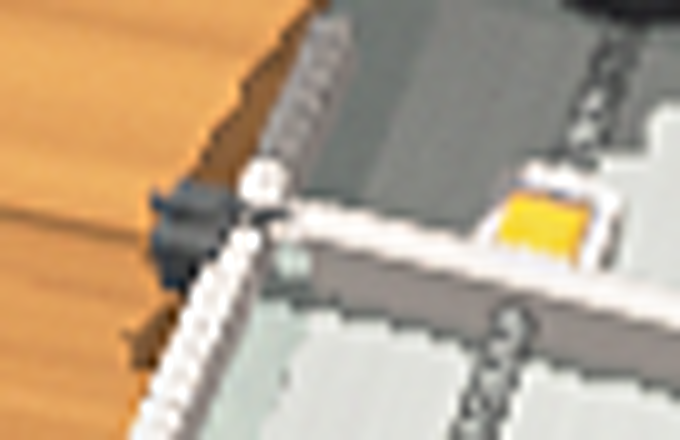

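Run:
```python
from h import *
c=read_camera("top");d=read_camera("scene")
S=lambda pts,z: onz(d,[((u+.5)/4.4+169.5,(v+.5)/4.4+184.5) for u,v in pts],z)
print("shadow pts z=.04 (L,bottom,R):",S([(218,150),(290,190),(352,155)],.04)[:,:2])
f=np.load("f8_top.npy"); 
print("R-B top");print((f[136:150,288:303,0].astype(int)-f[136:150,288:303,2])); print("B"); print(f[136:150,288:303,2])
g=np.load("f8_scene.npy"); print("R-B scene");print((g[232:250,183:200,0].astype(int)-g[232:250,183:200,2]))
print("G");print(g[232:250,183:200,1])
```

```text
shadow pts z=.04 (L,bottom,R): [[ 0.58875333 -0.09059527]
 [ 0.6144066  -0.02483146]
 [ 0.57048387  0.01600721]]
R-B top
[[ 22  17  17  13  13  38 106 118 118 117 118 118 118 117 117]
 [ 21  20  20  15  10  32 100 115 114 113 115 115 114 114 114]
 [ 19  22  21  12   5  25  77  92  91  97 110 115 114 113 113]
 [ 18  21  21   9   1   8  21  24  26  47  85 107 111 110 110]
 [ 18  21  19   9   2   1   1   1   2  20  50  98 110 109 110]
 [ 20  23  19   8   2   2   2   2   3  11  35  97 113 113 113]
 [ 15  18  12   4   2   2   3   2   1   3  22  81 101 112 116]
 [  6   8   6   2   2   3   2   2   1   9  33  60  86 109 116]
 [ 18  20  14   7   2   3   2   1   2  19  51  83 109 116 116]
 [ 23  22  19  11   1   0   1   1   0  21  57 102 117 118 117]
 [ 22  23  22  17   5  -1  -1  -1   3  33  74 104 113 114 114]
 [ 24  17  19  20  10  10  15  14  23  51  93 107 107 108 107]
 [ 22  22  21  20  16  36  66  74  77  85 101 108 108 107 108]
 [ 20  22  22  19  22  70 104 111 111 111 111 111 111 111 111]]
B
[[202 220 219 229 168  72  61  71  71  71  71  71  72  72  71]
 [197 213 211 221 175  86  60  
[... 2658 characters left out ...]
166 176 124 120  95  97  94  94  99 102  99 163  94 103 208]
 [111 112 119 134 100 121 116 120 117 118 109  74 247 242 253 122 213]
 [136 130 125 125  79  89  86 101 109 124 112 140 250 249 255 107 136]
 [148 150 150 110  69  57  59  70  75  81  68 249 245 235 155 113 167]
 [151 150 153 133 100  62  64  60  44 146 188 255 254 238 126 117 151]
 [153 154 153 158 129  63  58  56  43 255 231 234 247 185 143 117 111]
 [149 153 151 157 153  64  54  38 176 255 242 239 241 131 145 118 112]
 [145 144 146 150 158 134 114  61 255 238 233 252 200 136 158 106 107]
 [151 149 148 149 154 116  93 127 255 240 240 254 142 133 188 183 184]
 [157 161 162 157 113  75  55 255 251 245 250 223 136 133 211 213 213]]
```

```bash
python3 circ.py .5968 -.0552 .5614 -.0327 -54 6
```

```text
r now 41.9453215507999 theta -32.439762903154445
[[0,0,0],[0.0039,-0.0053,0],-1], [[0,0,0],[0.0087,-0.0099,0],-1], [[0,0,0],[0.0140,-0.0137,0],-1], [[0,0,0],[0.0200,-0.0166,0],-1], [[0,0,0],[0.0263,-0.0185,0],-1], [[0,0,0],[0.0328,-0.0194,0],-1],
```

Call:
{"api": "arm_command", "payload": {"steps": [[[0,0,0],[0.0039,-0.0053,0],-1],[[0,0,0],[0.0087,-0.0099,0],-1],[[0,0,0],[0.014,-0.0137,0],-1],[[0,0,0],[0.02,-0.0166,0],-1],[[0,0,0],[0.0263,-0.0185,0],-1],[[0,0,0],[0.0328,-0.0194,0],-1],[[0,0,0],[0.0328,-0.0194,0],-1]]}}

```text
time: 16.95
eef_pos: [0.5629, -0.0748, 0.1054]
tcp_rot: [-0.001, 1.0, 0.001, -0.007]
contact_force: [-0.0, 1.3, 2.3]
opening: 0.196
```

Run:
```python
from h import *
s=get_state();p=s["eef_pos"];print(s["time"],p,s["contact_force"],np.degrees(np.arctan2(p[1]+.0327,p[0]-.5614)))
for n,box in(("top",(280,132,306,152)),("scene",(180,226,210,250))):
    c=read_camera(n); np.save(f"f9_{n}.npy",c["frame"]); save(c,f"z9_{n}.png",box,25)
f=np.load("f9_top.npy").mean(2).astype(int); print(f[137:150,284:304])
g=np.load("f9_scene.npy").mean(2).astype(int); print(g[233:246,184:206])
print(ptr_top(np.load("f9_top.npy"),(138,147)))
f0=cv2.imread("pics/top0.png").mean(2).astype(int); print("frame0 top"); print(f0[128:137,283:292])
f0=cv2.imread("pics/scene0.png").mean(2).astype(int); print("frame0 scene clip"); print(f0[233:250,184:206])
```

```text
16.95 [ 0.56286822 -0.07478661  0.10537266] [-0.01309629  1.28532211  2.25211404] -88.00200955992494
[[168 170 168 150 206 223 221 229 180 100 108 123 124 125 126 125 125 125
  124 125]
 [169 171 168 138 198 217 203 194 151  95 101 113 115 119 124 125 126 125
  125 124]
 [176 178 172 135 202 223 191 144 103  82  82  85  87  93 101 116 121 121
  121 121]
 [188 189 171 127 181 202 164 106  75  75  76  76  76  71  69 107 120 120
  119 119]
 [187 165 133  98 140 161 134  90  71  74  76  75  75  72  72 110 122 123
  123 123]
 [187 142 123  92  82  87  80  65  67  69  70  67  66  64  70  97 108 121
  127 127]
 [178 162 145 118 148 166 131  80  67  67  68  64  60  57  58  68  90 118
  126 126]
 [144 148 138 136 207 232 186 111  78  76  76  77  77  66  64  88 116 126
  127 125]
 [165 166 163 141 197 223 184 111  70  68  69  73  74  65  67 109 127 128
  128 129]
 [167 168 164 136 190 218 202 137  67  47  48  54  57  61  80 111 124 125
  125 124]
 [165 167 164 144 205 231 232 175  83  40  40  41  45  59  99 115 117 117
  116 116]
 [167 167 164 153 199 222 228 182  95  57  74  83  85  89 109 11
[... 2634 characters left out ...]
4 243 240 248 129 136 193 195
  193 193 193 193]
 [146 146 148  94  54  58  67  71  80  64 243 240 229 147 133 154 199 191
  192 192 191 196]
 [147 147 155 110  62  59  58  45 142 182 254 251 234 118 134 175 196 190
  191 191 188 197]
 [152 150 155 124  60  57  54  46 253 232 232 243 176 133 143 190 196 192
  192 190 195 214]
 [147 148 152 151  62  51  81 120 244 234 246 237 150 128 165 198 192 191
  190 190 198 224]
 [142 143 146 155 135 117  77 113 141 168 202 174 186 206 231 203 218 201
  183 195 210 221]
 [144 144 147 150 114  99  88 112 100  65  57  96 131 155 253 236 237 232
  226 231 226 218]
 [155 157 156 114  75  66 137 137 130 116 114 248 187 177 253 248 247 242
  241 240 235 231]]
```

View pics/z9_top.png

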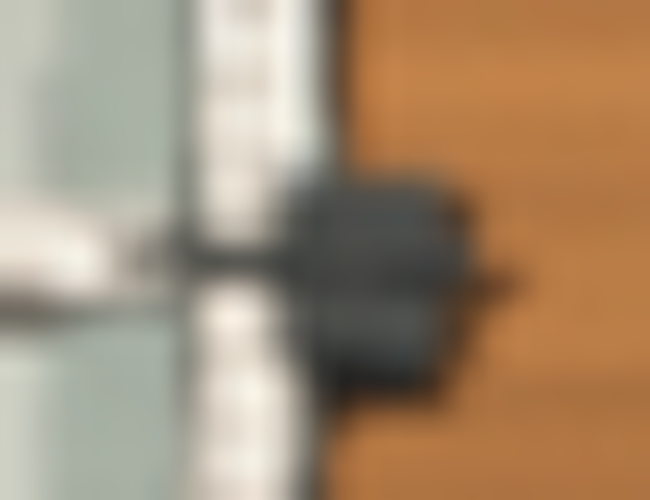

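View pics/z9_scene.png

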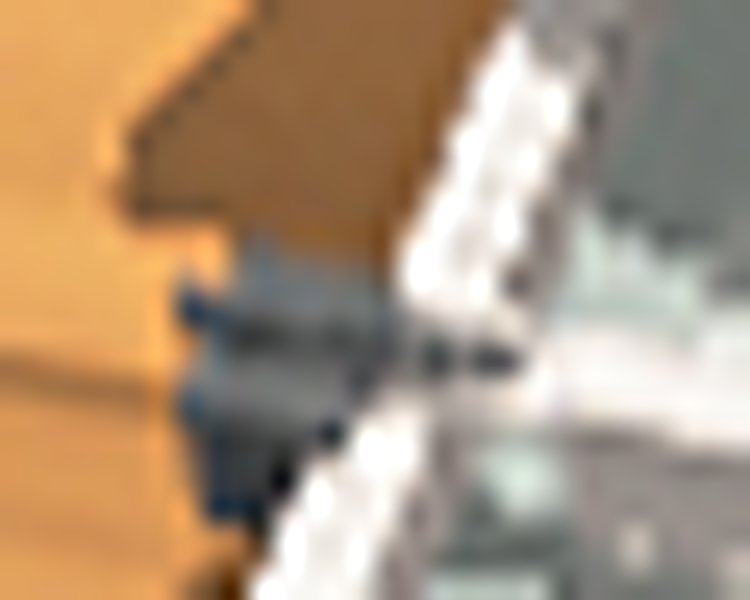

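The top view puts the pointer about 1.7 mm short of the fin and the scene view about 0.6 mm short. I'll wind in another 20° (1.1 mm).

```bash
python3 circ.py .5629 -.0748 .5614 -.0327 -20 3
```

```text
r now 42.12671361499732 theta -87.95944585148192
[[0,0,0],[0.0049,0.0002,0],-1], [[0,0,0],[0.0097,0.0009,0],-1], [[0,0,0],[0.0145,0.0021,0],-1],
```

Call:
{"api": "arm_command", "payload": {"steps": [[[0,0,0],[0.0049,0.0002,0],-1],[[0,0,0],[0.0097,0.0009,0],-1],[[0,0,0],[0.0145,0.0021,0],-1],[[0,0,0],[0.0145,0.0021,0],-1],[[0,0,0],[0.0145,0.0021,0],-1]]}}

```text
time: 17.68
eef_pos: [0.5477, -0.0726, 0.1054]
tcp_rot: [-0.001, 1.0, 0.001, -0.008]
contact_force: [-0.2, 0.5, 1.7]
opening: 0.195
```

Run:
```python
from h import *
s=get_state();p=s["eef_pos"];print(s["time"],p,s["contact_force"],np.degrees(np.arctan2(p[1]+.0327,p[0]-.5614)))
for n,box in(("top",(270,132,306,152)),("scene",(180,226,210,250))):
    c=read_camera(n); np.save(f"f10_{n}.npy",c["frame"]); save(c,f"z10_{n}.png",box,22)
f=np.load("f10_top.npy").mean(2).astype(int); print(f[138:148,286:299])
g=np.load("f10_scene.npy").mean(2).astype(int); print(g[234:245,186:204])
print(ptr_top(np.load("f10_top.npy"),(138,147)))
```

```text
17.675 [ 0.54767531 -0.0725641   0.10536845] [-0.23339619  0.48419113  1.68731392] -108.99791786719713
[[167 138 199 217 202 194 152  95 101 113 115 119 124]
 [174 135 202 223 190 144 103  80  82  85  86  92 101]
 [155 120 170 188 150  99  76  74  76  76  76  70  70]
 [ 88  79 117 133 110  81  70  73  76  76  75  72  72]
 [122  86  88 111 110  83  70  69  70  67  65  65  70]
 [166 129 157 186 163 103  71  67  67  62  60  56  58]
 [165 150 207 231 188 112  77  76  76  77  77  65  64]
 [163 142 197 221 183 110  70  68  69  73  74  64  67]
 [162 135 190 217 202 137  67  45  49  53  57  60  80]
 [163 144 204 232 231 175  82  40  40  41  46  59  99]]
[[160 159 162 160 164 166 169 133 136  76 119 253 250 237 252 139 139 176]
 [168 168 169 162 143 163 168 168 169 127 212 254 222 233 254 132 143 200]
 [175 162 174 146 109 138 147 155 148 157 255 250 223 235 169 137 150 209]
 [164 118 145 120 107 107 107 119 112 126 240 246 243 250 121 138 171 204]
 [167  73  77  90  91 107 116 105 111 100 150 244 240 219 156 143 191 197]
 [173 116  93  60  62  78  87  84  90  95 113 197 201 174 190 209 215 237]
 [173 140 118  95  94  95  96  60  57 152  97  68  65 123 149 238 229 249]
 [134 112 118 116 115 118 118  91  63 171 134 125 175 210 184 252 243 248]
 [124  78  84  87  98 108 126 116 147 207 216 164 190 210 192 237 218 221]
 [154  98  58  58  71  75  82  67 250 251 243 135 139 156 171 175 126 131]
 [160 116  63  60  60  45 147 189 255 254 241 127 142 185 206 197 153 140]]
[(288, np.float64(141.61)), (289, np.float64(141.56))]
```

View pics/z10_top.png

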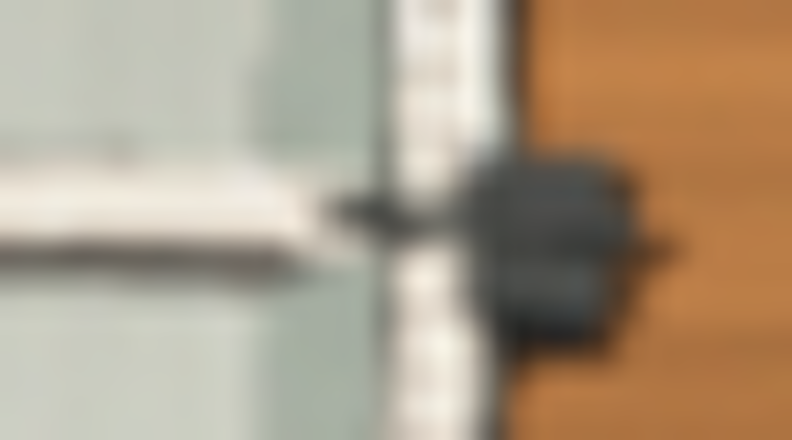

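View pics/z10_scene.png

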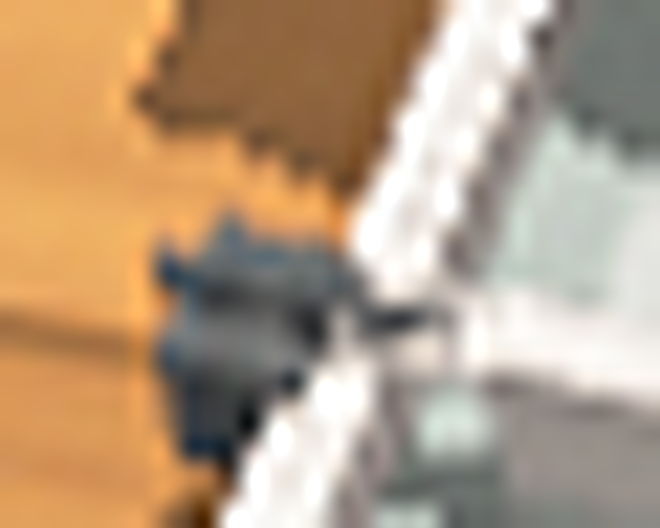

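Pointer and fin now agree in both views: top about 0.6 mm short, scene 0–1 mm the other way. The nut has been pushing inwards throughout. I'll open part way, so the fingers stay clear of the hub, and lift.

Call:
{"api": "arm_command", "payload": {"steps": [[[0,0,0],[0,0,0],-0.3],[[0,0,0],[0,0,0],-0.3],[[0,0,0],[0,0,0],-0.3],[[0,0,0],[0,0,0],-0.3],[[0,0,0],[0,0,-0.02],-0.3],[[0,0,0],[0,0,-0.05],-0.3],[[0,0,0],[0,0,-0.09],-0.3],[[0,0,0],[0,0,-0.14],-0.3],[[0,0,0],[0,0,-0.14],-0.3]]}}

```text
time: 18.9
eef_pos: [0.5527, -0.0737, 0.2512]
tcp_rot: [-0.001, 1.0, -0.0, -0.004]
contact_force: [0.1, -0.6, 0.4]
opening: 0.356
```

Call:
{"api": "arm_command", "payload": {"steps": [[[0,0,0],[0.03,0.06,0],-0.3],[[0,0,0],[0.05,0.12,0],-0.3],[[0,0,0],[0.05,0.18,0],-0.3],[[0,0,0],[0.05,0.24,0],-0.3],[[0,0,0],[0.05,0.3,0],-0.3],[[0,0,0],[0.05,0.36,0],-0.3],[[0,0,0],[0.05,0.36,0],-0.3],[[0,0,0],[0.05,0.36,0],-0.3]]}}

```text
time: 19.9
eef_pos: [0.5015, 0.286, 0.25]
tcp_rot: [-0.001, 1.0, -0.001, -0.004]
contact_force: [-0.6, -0.4, -0.5]
opening: 0.347
```

Run:
```python
from h import *
s=get_state();p=s["eef_pos"];print(s["time"],p,s["contact_force"],s["opening"])
for n,box in(("top",(180,85,310,215)),("scene",(170,185,320,320))):
    c=read_camera(n); np.save(f"f11_{n}.npy",c["frame"]); save(c,f"z11_{n}.png",box,4.4)
    if n=="top": print("handle",onz(c,[(0,0)],.137)[0,:1]*0)
f=np.load("f11_top.npy").mean(2).astype(int); print(f[138:148,286:299])
g=np.load("f11_scene.npy").mean(2).astype(int); print(g[234:245,186:204])
print(ptr_top(np.load("f11_top.npy"),(138,147)))
```

```text
19.9 [0.50150924 0.28597472 0.25002326] [-0.5753271  -0.44205023 -0.47373259] 0.3471384744278812
handle [0.]
[[173 143 204 222 208 199 157  98 105 116 119 123 127]
 [179 140 207 228 196 148 107  84  85  88  89  96 105]
 [159 124 175 193 155 102  78  78  78  79  79  71  72]
 [ 92  80 120 137 114  83  73  75  78  79  78  74  76]
 [126  90  92 114 114  87  72  72  73  69  67  67  72]
 [171 134 161 191 168 107  74  69  70  64  63  57  61]
 [170 154 213 236 193 116  80  79  79  79  79  68  65]
 [169 146 202 227 189 114  72  70  72  76  76  67  68]
 [167 140 195 222 207 141  69  48  50  56  59  62  84]
 [167 148 210 235 234 181  86  41  41  42  45  61 102]]
[[159 160 159 161 161 160 160 161 158 154 173 247 247 237 253 139 138 178]
 [168 168 168 162 144 161 167 162 160 155 223 250 222 233 255 132 144 202]
 [176 163 172 148 107 138 149 152 147 154 255 250 222 235 169 134 151 209]
 [164 121 145 120 112 107 105 118 112 125 238 247 244 250 118 139 171 203]
 [166  72  78  91  93 107 114 107 112 101 149 244 241 218 155 145 189 199]
 [175 116  94  61  59  76  87  84  92  95 113 199 199 174 191 206 216 239]
 [174 141 119  94  92  96  98  58  58 152  97  68  67 121 150 237 230 249]
 [134 111 117 116 117 119 118  91  61 172 132 128 174 212 183 251 244 248]
 [123  76  85  87  98 109 126 117 148 206 217 167 188 210 191 238 218 221]
 [152 100  58  61  69  75  83  68 250 251 244 135 141 155 172 176 126 133]
 [157 115  62  61  59  46 145 188 255 254 241 126 142 184 207 195 150 142]]
[(288, np.float64(141.61)), (289, np.float64(141.57))]
```

View pics/z11_top.png

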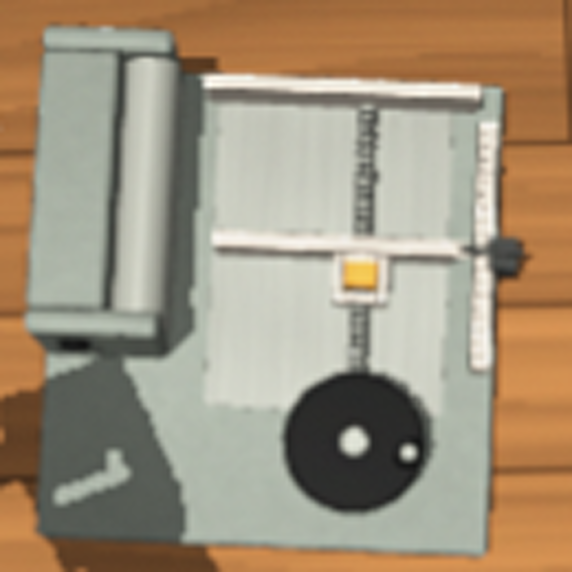

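View pics/z11_scene.png

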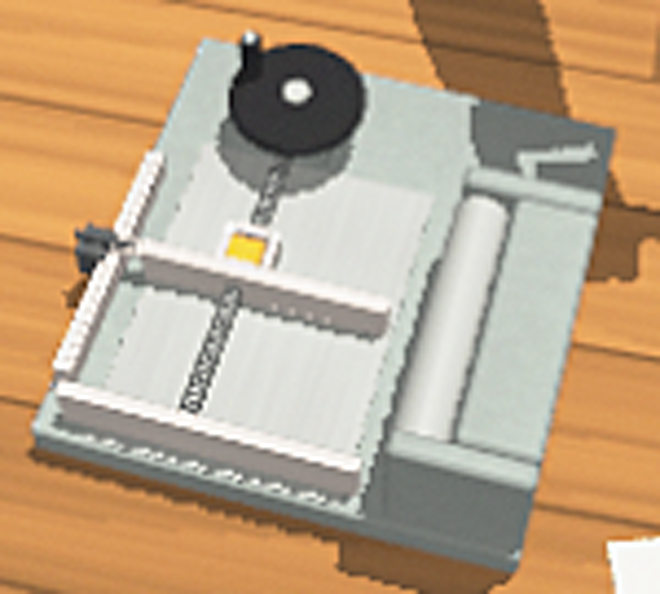

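The guide did not move on release: the pointer row is still 141.6 in the top view. The nut sits against the inner lug, the wheel is free and the other things are where they were. Handing in.

Run:
```python
from plant import *
print(get_state()["contact_force"]); print(sign_off())
```

```text
[-0.68089894 -0.06331984  0.04686808]
the job is handed in; nothing more can be done
None
```

I set the guide with the handwheel and handed the job in at about 20 s, with the pointer within about 1 mm of the clip by my measurements.

- **Moves:** I wound the guide out anticlockwise about 2.4 turns, until the pointer was 9–10 mm past the clip. I then wound it in clockwise about 0.9 turn, in stages and only inwards, until the pointer met the fin. After that I let go of the handle and moved the arm clear.
- **Last checks:** After release the pointer had not moved, the nut sat against the inner lug so the slack is taken up, and the tool read no real contact force. The clip had not moved in the pictures. I did not measure the bowl, beater and hook afterwards, but the arm passed well above the bowl and hook and stayed away from the beater.
- **Disagreement:** The two cameras differ slightly on the final match. The top view puts the pointer about 0.6 mm short (out) of the fin, and the scene view about 0–1 mm in past it. One pixel is about 3.5 mm, so I settled between the two. I misread the fin at first, taking its shadow for the fin, and corrected that before the final approach.

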